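# Turn the tool stand to its empty hook and clip in the T-handle key

### The arm

A 7-joint arm with a two-finger parallel gripper is mounted at the origin on the work surface. World frame = base frame: x ahead of the robot, y to its left, z up, the work surface at z = 0. Lengths are in m, angles in rad, forces in N, time in s.
With the tool pointing down it reaches from about 0.4 to 0.85 m from the base axis. Payload 4.5 kg.
Tool frame: the origin (TCP) lies midway between the tips of the shut fingers; the grasp point (between the pads) lies 19 mm behind it; z points along the fingers, y is the line along which they close (so a half turn about z gives the same grasp; the last joint's range is limited). The gripper opens to 85 mm and grips with 20 to 120 N. Pads are 22 mm wide; open, the fingers measure 114 mm over their backs; the gripper's body (76 mm by 85 mm) begins 54 mm behind the grasp point. The pads swing forward as they close: fully open they stand 13 mm farther back than shut.
Start: joints at [1.307, 0.689, -0.195, 1.565, 0.157, 0.902, -0.215], TCP at [0.183, -0.598, 0.231] pointing down, gripper open.
Joint ranges: [-3.01, 3.01], [-0.46, 2.08], [-1.47, 1.51], [0.13, 2.56], [-1, 4.14], [0.04, 2.09], [-2.66, 2.66]. Speed limits (rad/s): [2.57, 2.57, 3.14, 3.14, 3.14, 3.14, 3.14].

### API

Orientations are given as a unit quaternion [x, y, z, w].
In Python, from station import env gives the robot as it stands.
- The arm moves only by the tool play_rows, never from a script. Its argument "moves" is a list of rows, each a list of 3 entries, a list of its own where there are three numbers: the shift along the tool's x, y, z in m, then the turn, a rotation vector about the tool's x, y, z in degrees, then the opening, from -1 (shut) to 1 (fully open). A call has exactly 10 rows; each row shifts and turns the commanded pose from where the row before left it, along the tool's axes as they then stand; what a row does not reach is not made up. A row lasts 1/10 s, in which the tool goes at most 50 mm and 8.59 degrees, less where a joint would pass 70% of its speed; a pose out of reach is approached as far as the arm can. A call is refused whole if a number of a shift passes 0.05 or a number of a turn 8.59, either way. A call with a gripper value outside its range is refused whole. The fingers move at their own pace and stop on an object; "grip_force" is the grip in N (left out, the last holds). Time passes only in rows, so rows that do not move let the fingers close, or fill a call up. It gives the time, the measured TCP pose, the force, the opening and the grip force at its end, in the units of the state.
- env.get_state(): the state, without advancing time (a new reading comes with each control period).
- env.capture(name): name is "side" or "top"; returns a dict with "img" (400x640x3 uint8, blue, green, red), "camera_matrix" (3x3 intrinsics, pixels), "dist_coeffs" ([k1, k2, p1, p2, k3] as OpenCV has them; the pictures are not rectified), "xyz" and "attitude" of the camera in the world. Camera axes: x right, y up, looking along -z (the intrinsics and any distortion apply to the point x, -y, -z); pixel columns grow to the right and rows downward; lengths in m; the calibration is good to about 2 mm. A picture is of the moment at which its call begins. There is no depth.
- env.sign_off(): hands the job in; it is judged then, once.
Trained networks look in a picture, given as the dict that the camera call returned (one of the last four; its "shot" number tells which), for a name from the list of things; names that differ only in an ending like _2 or _b are one class to them, and where a whole thing is asked for, a point or a joint stands for the part that bears it (a point fixed in the world has none). Each returns a list of dicts, best first, with "confidence" (0 to 1); they miss things now and then, are a little off and sometimes report something else, mostly with a low value. They report only what shows in the picture. A call takes as long as a camera call. They do not tell look-alikes from the thing itself.
- env.recognise(picture, label): "box" ([left, top, width, height] in pixels, round what is visible of it).
The state is a dict: "clock": time; "q": joint angles; "qvel": joint speeds; "joint_torque": joint torques, N m; "ee_pos": TCP position; "tool_rot": TCP orientation; "ft_force": force on the tool from outside, world axes, zero at the start; "torque": the same for the moment, N m; "width": finger opening in m; "finger_force": force on a finger pad.
Only numpy, scipy, OpenCV 4.12 (cv2) and the standard library are available. Lean on these libraries where they do the work, as an engineer would, in place of code of your own. Each camera call takes 0.05 s, during which the arm holds its last target. There are 200 camera calls.

### The job

Turn the revolving tool stand by its upright pegs until its one empty hook faces the front, straight over the pointer on the foot. Then lift the T-handle key out of the wooden block and hang it centred on that hook: slide its black grip inwards until it touches both back plates, and press it straight down until it clicks fully home under the two spring noses, and let go. Go gently: the click needs up to about 12 N; never press the key against the stand with more than 25 N nor push the stand itself with more than 30 N, and leave the other things on the bench where they are.

Things in the scene. Friction and masses are not known exactly. Their poses are not given: they have to be found in the camera images.
- foot: Round dark steel foot (190 mm across, 24 mm high) of the revolving tool stand, fixed to the bench; origin on the bench on the stand's axis, z up. A small aluminium pointer sticks out of it along its own -x: that is the FRONT of the stand (roughly towards the robot).
- stand (a joint): Angle of the stand's turning head (rad) about the vertical axis through the foot's origin, growing anticlockwise seen from above; range -0.6 to 6.9. At 0, and again at 6.283, the empty hook is straight at the front. Four equal hooks 90 degrees apart; three hold black T-handle keys firmly, one is empty. Stiff bearing (0.12 N m), stays where left.
- axis_point (a point): Fixed point on the turning axis, 190 mm above the bench. Four upright round steel turning pegs, 14 mm thick, stand 55 mm from the axis, midway between hooks (45, 135, 225, 315 degrees from the empty hook), from about 160 to 252 mm above the bench, on a disc of 140 mm. The whole head may be clamped up to 11 mm higher or lower than these heights; not measured.
- front_point (a point): Fixed point 120 mm in front of the axis, 190 mm up: nominal seat, where the centre of the key's grip lies once hung at the front, grip level and crosswise (along this point's y). The true seat is 179 to 201 mm up (head clamped at any height in that range), to be found by feel or sight. This point does not turn with the head.
- back_point (a point): Fixed point 111 mm in front of the axis, 190 mm up. With the empty hook at front, the outer faces of its two upright back plates lie here, 50 mm left and right (10 mm wide, free between), rising 54 mm above the true seat. Each has a rubber-cushioned saddle (gives 2 mm) 8 mm below the seat and an outer lip with a spring nose, top 12 mm above it. 5 to 12 N down in all snaps the grip past both.
- block: Wooden block 80 x 80 x 55 mm high, fixed to the bench, with one hole of 10 mm, 45 mm deep, in the middle of its top; origin centre of underside, z up. The key stands upright in the hole.
- key_grip (a point): Centre of the key's round black T-grip, 16 mm thick and 125 mm long, lying along this point's y axis; z up along the shaft. The steel shaft, 9 mm thick, runs from here 130 mm straight down (its lowest 45 mm stand in the block's hole), so the grip's centre starts 140 mm above the bench. Mass about 0.16 kg.
- project_box: Bystander: small black open plastic box 90 x 65 x 30 mm, loose; origin centre of underside.
- carton: Bystander: small yellow carton 75 x 45 x 30 mm, loose; origin centre of underside.
- jar: Bystander: closed jar 56 mm across, 75 mm high, loose; origin centre of underside.
Things that resemble listed ones, but are neither listed nor needed, are in the scene too. Leave any pink look-alike of the part that bears key_grip alone.

How it is judged:
On the way:
1. the empty hook is turned to the front (within 8 degrees) while the key still stands in the block (distance of key_grip from where it was at the start of the episode below 0.03 m and (value of joint stand between -0.14 and 0.14 rad or value of joint stand between 6.143 and 6.423 rad)), for 0.2 s.
At the end, for the whole second after the job is handed in: The empty hook is at the front (within 10 degrees), and the key's grip lies at rest on both its saddles under the spring noses (height within 2.5 mm, radially within 5 mm, sideways within 10 mm of the hook's middle, parallel within 4.5 degrees), its shaft hanging within 11 degrees of vertical ((value of joint stand between -0.17 and 0.17 rad or value of joint stand between 6.113 and 6.453 rad) and z of key_grip in the frame of stand between 0.187 and 0.1925 m and x of key_grip in the frame of stand between -0.125 and -0.115 m and y of key_grip in the frame of stand between -0.01 and 0.01 m and angle between the y axis of key_grip and the y axis of stand, either way round below 0.08 rad and angle between key_grip's own z axis and vertical below 0.2 rad and linear speed of key below 0.03 m/s); the robot touches nothing.
It fails at once if the key is forced against the stand (its contacts add up to over 40 N, as in a downward press of about 25 N) (contact force between key and stand above 40 N).
It fails at once if the robot forces the stand (over 30 N) (contact force between any of the fingers, the arm and stand above 30 N).
It fails at once if a bystander is shifted by more than 30 mm (distance of any of project_box, carton, jar from where it was at the start of the episode above 0.03 m).
It also fails if it takes over 67 s, if anything falls off the work surface, if the arm or the gripper's body presses on something with over 40 N, if the wrist force passes 120 N, or if a joint passes its speed limit or range.

## Working session

There is one attempt and no reset: what is moved stays moved. The work goes in short steps, Python scripts to look and compute and a tool call to move; the robot and the scene stay as the last step left them, time stands still between calls to the robot, and variables do not carry over. Pictures are saved under pics/ and viewed, at most 10 in all, crops included, and the job is handed in when it is done.

Besides the shell and the picture viewer there is one more tool, called after "Emit:" as name([rows], argument=value, ...), one row to a line, values as JSON. play_rows: Moves the arm, as the interface text tells. Its arguments: {"type":"object","properties":{"moves":{"type":"array"},"grip_force":{"type":"number"}},"required":["moves"]}

```bash
mkdir -p pics; ls; cat > h.py <<'E'
import numpy as np, cv2
from scipy.spatial.transform import Rotation as R
from station import env
def cap(name,fn=None):
    p=env.capture(name)
    if fn: cv2.imwrite('pics/'+fn,p['img'])
    return p
def att(p):
    a=np.array(p['attitude'],float)
    return a if a.shape==(3,3) else R.from_quat(a).as_matrix()
def ray(p,u,v):
    K=np.array(p['camera_matrix'],float);d=np.array(p['dist_coeffs'],float)
    x,y=cv2.undistortPoints(np.array([[[u,v]]],float),K,d)[0,0]
    r=att(p)@np.array([x,-y,-1.]);return np.array(p['xyz'],float),r
def atz(p,u,v,z):
    o,r=ray(p,u,v);return o+r*(z-o[2])/r[2]
def proj(p,X):
    X=np.atleast_2d(X);c=(X-np.array(p['xyz']))@att(p);c=c*[1,-1,-1]
    return cv2.projectPoints(c,np.zeros(3),np.zeros(3),np.array(p['camera_matrix'],float),np.array(p['dist_coeffs'],float))[0][:,0]
def tri(p1,a,p2,b):
    o1,r1=ray(p1,*a);o2,r2=ray(p2,*b);s=np.linalg.lstsq(np.c_[r1,-r2],o2-o1,rcond=None)[0]
    A=o1+s[0]*r1;B=o2+s[1]*r2;return (A+B)/2,np.linalg.norm(A-B)
E
python3 - <<'E'
from h import *
np.set_printoptions(precision=3,suppress=True)
for n in('side','top'):
    p=cap(n,n+'0.png');print(n,p['xyz'],p['attitude'],p['camera_matrix'],p['dist_coeffs'])
    for l in('foot','stand','block','key_grip','project_box','carton','jar'):
        print(l,[(np.round(d['box'],0),round(d['confidence'],2)) for d in env.recognise(p,l)][:4])
s=env.get_state();print(s)
E
```

```text
pics
side [ 1.113 -0.883  1.085] [0.369 0.128 0.28  0.877] [[484.51    0.    312.405]
 [  0.    484.51  200.962]
 [  0.      0.      1.   ]] [0.042 0.    0.    0.    0.   ]
foot [(array([324., 194.,  58.,  43.]), 0.87)]
stand [(array([302., 129., 108.,  97.]), 0.63)]
block [(array([232., 246.,  40.,  46.]), 0.56)]
key_grip [(array([220., 234.,  51.,  33.]), 0.96), (array([166., 256.,  40.,  42.]), 0.66)]
project_box [(array([354., 149.,  28.,  14.]), 0.6)]
carton [(array([403., 147.,  13.,  22.]), 0.81), (array([322., 196.,  58.,  42.]), 0.59), (array([303., 133., 109.,  92.]), 0.47)]
jar [(array([276., 276.,  22.,  32.]), 0.59)]
top [ 0.278 -0.092  1.428] [ 0.067 -0.072 -0.701  0.706] [[481.682   0.    326.192]
 [  0.    481.682 201.746]
 [  0.      0.      1.   ]] [-0.076  0.     0.     0.     0.   ]
foot [(array([250., 170.,  63.,  68.]), 0.92), (array([396., 175.,  17.,  22.]), 0.15)]
stand [(array([220., 122., 110., 115.]), 0.95), (array([250., 169.,  64.,  67.]), 0.2)]
block [(array([384., 210.,  36.,  40.]), 0.89)]
key_grip [(array([457., 162.,  46.,  20.]), 0.67), (array([447., 228.,  22.,  49.]), 0.52)]
project_box [(array([188., 211.,  21.,  30.]), 0.78)]
carton [(array([161., 177.,  28.,  22.]), 0.74)]
jar [(array([395., 174.,  18.,  26.]), 0.9)]
{'clock': 0.8, 'q': array([ 1.307,  0.689, -0.195,  1.565,  0.157,  0.903, -0.215]), 'qvel': array([-0.001, -0.001,  0.001, -0.001, -0.001,  0.   , -0.001]), 'joint_torque': array([  0.001, -53.948,  -1.267, -15.887,   0.01 ,   0.001,   0.   ]), 'ee_pos': array([ 0.183, -0.598,  0.231]), 'tool_rot': array([0.989, 0.148, 0.   , 0.   ]), 'ft_force': array([-0.024,  0.016,  0.075]), 'torque': array([0.04 , 0.013, 0.009]), 'finger_force': 0.0, 'width': 0.08518757100053179}
```

```bash
python3 - <<'E'
import cv2
t=cv2.imread('pics/top0.png');s=cv2.imread('pics/side0.png')
cv2.imwrite('pics/t1.png',cv2.resize(t[105:295,140:520-113],None,fx=3,fy=3,interpolation=cv2.INTER_CUBIC))
cv2.imwrite('pics/s1.png',cv2.resize(s[110:310,155:420],None,fx=3,fy=3,interpolation=cv2.INTER_CUBIC))
E
```

```text
(no output)
```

View pics/t1.png

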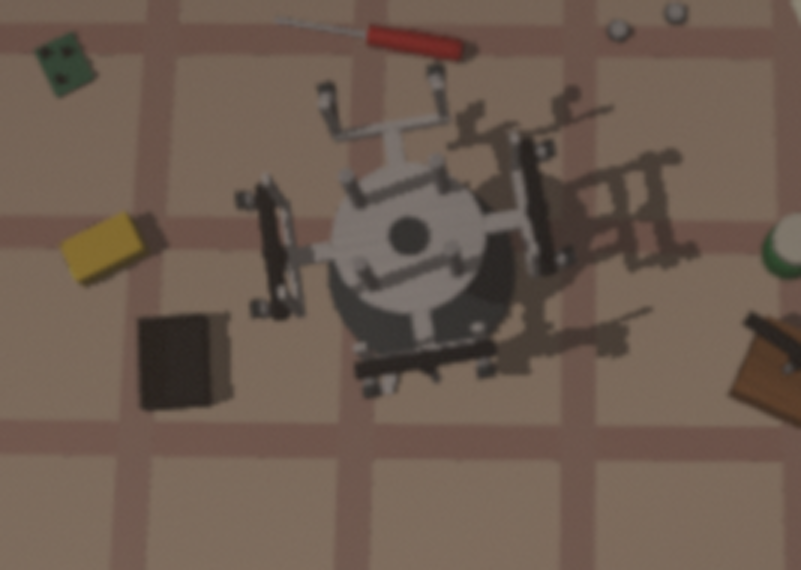

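View pics/s1.png

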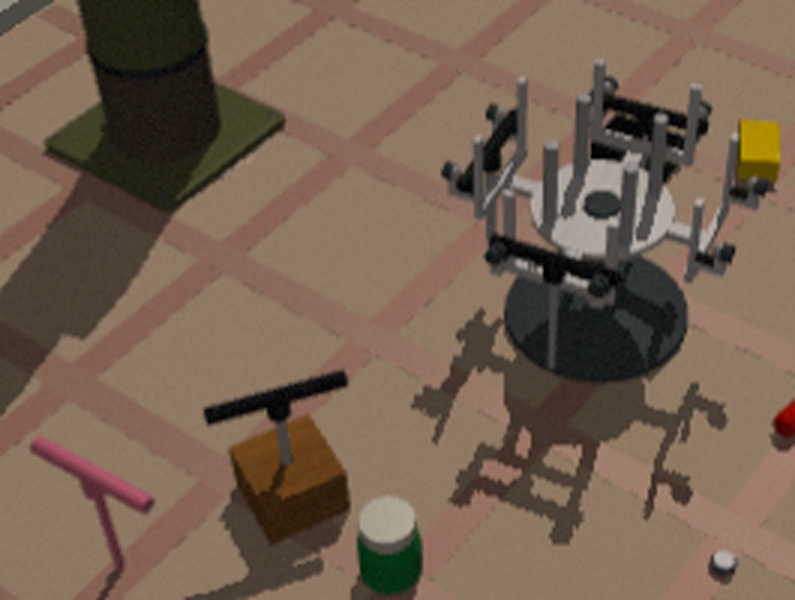

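View pics/top0.png

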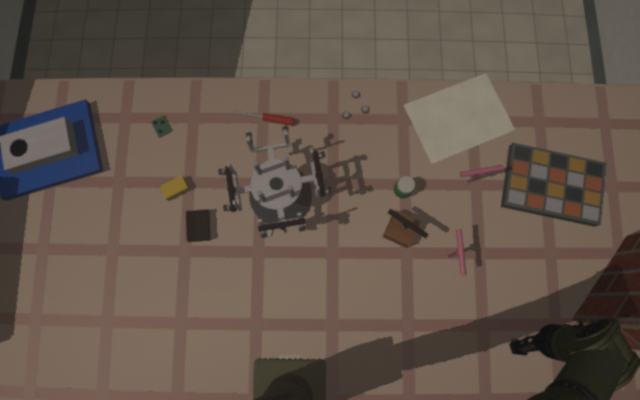

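```bash
cat > m.py <<'E'
from h import *
import json
np.set_printoptions(precision=3,suppress=True)
class P(dict):pass
T=dict(xyz=[0.278,-0.092,1.428])
E
python3 - <<'E'
from h import *
np.set_printoptions(precision=4,suppress=True)
t=cap('top');s=cap('side')
T=lambda u,v:(140+(u+.0)/3,105+v/3)
S=lambda u,v:(155+u/3,110+v/3)
L={'hub':((409,236),(603,205)),'pegA':((350,178),(660,118)),'pegB':((437,168),(631,160)),'pegC':((455,255),(551,147)),'pegD':((360,270),(583,97))}
for k,(a,b) in L.items(): print(k,*tri(t,T(*a),s,S(*b)))
# key ends
a0=(388,211);a1=(427,237)
print('key', [tri(t,a,s,S(*b)) for a,b in (((388.5,211.5),(347,378)),((426,235.5),(207,414)))])
print('key z.14',atz(t,388.5,211.5,.14),atz(t,426,235.5,.14),atz(s,*S(347,378),.14),atz(s,*S(207,414),.14))
print('pointer',atz(t,*T(388,388),.012), 'foot box c',)
for z in(.15,.19,.24): print('hook posts',z,atz(t,*T(325,90),z),atz(t,*T(437,72),z))
E
```

```text
hub [0.5825 0.0377 0.1531] 0.0032039855887115954
pegA [0.612  0.0807 0.244 ] 0.005116121641726773
pegB [0.6221 0.0081 0.247 ] 0.009388988944193169
pegC [ 0.5478 -0.0085  0.2392] 0.008294275541587662
pegD [0.5331 0.0703 0.2411] 0.0062526461856370836
key [(array([ 0.511 , -0.268 ,  0.1372]), np.float64(0.004216480468111053)), (array([ 0.4435, -0.3694,  0.1417]), np.float64(0.00016737996515682496))]
key z.14 [ 0.509  -0.2691  0.14  ] [ 0.4438 -0.3697  0.14  ] [ 0.5142 -0.2683  0.14  ] [ 0.4422 -0.3685  0.14  ]
pointer [0.4606 0.0676 0.012 ] foot box c
hook posts 0.15 [0.7209 0.119  0.15  ] [0.7391 0.0152 0.15  ]
hook posts 0.19 [0.707  0.1124 0.19  ] [0.7247 0.0119 0.19  ]
hook posts 0.24 [0.6897 0.1042 0.24  ] [0.7067 0.0077 0.24  ]
```

```bash
python3 - <<'E'
import cv2
t=cv2.imread('pics/top0.png')
cv2.imwrite('pics/t2.png',cv2.resize(t[120:250,215:335],None,fx=4.6,fy=4.6,interpolation=cv2.INTER_CUBIC))
E
```

```text
(no output)
```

View pics/t2.png

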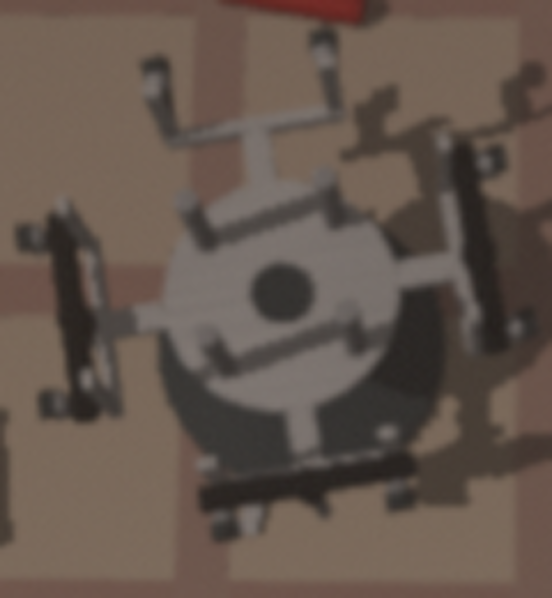

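Emit:
play_rows([
  [[0,0,-0.02],[0,0,-7.6],-0.1],
  [[0.01,0,-0.02],[0,0,-7.6],-0.1],
  [[0.01,0,-0.02],[0,0,-7.6],-0.1],
  [[0.02,0,-0.02],[0,0,-7.6],-0.1],
  [[0.03,0,-0.02],[0,0,-7.6],-0.1],
  [[0.04,0,0],[0,0,0],-0.1],
  [[0.04,0,0],[0,0,0],-0.1],
  [[0.04,0,0],[0,0,0],-0.1],
  [[0.04,0,0],[0,0,0],-0.1],
  [[0.04,0,0],[0,0,0],-0.1],
])

```text
clock: 1.9
ee_pos: [0.3518, -0.3878, 0.3315]
tool_rot: [0.887, 0.462, 0.0, 0.0]
ft_force: [0.9, -0.0, 0.9]
width: 0.0385
finger_force: 0.0
```

```bash
cat >> h.py <<'E'
def go(x,y,z,yaw=None):
    "delta to target in tool axes AFTER turning by the printed turn; yaw=world yaw of tool y in deg"
    s=env.get_state();M=R.from_quat(s['tool_rot']).as_matrix()
    cy=np.degrees(np.arctan2(M[1,1],M[0,1]));yaw=cy if yaw is None else yaw
    a=np.radians(yaw);N=np.array([[-np.sin(a),np.cos(a),0],[np.cos(a),np.sin(a),0],[0,0,-1]])
    t=-((yaw-cy+180)%360-180)
    print('clock %.2f'%s['clock'],'pos',np.round(s['ee_pos'],4),'yaw %.1f'%cy,'tilt %.2f'%np.degrees(np.arccos(-M[2,2])),'q',np.round(s['q'],2),'F',np.round(s['ft_force'],1),'w %.4f'%s['width'])
    print('shift tool',np.round(N@(np.array([x,y,z])-s['ee_pos']),4),'turn tool z %.1f'%t)
E
python3 -c "
from h import *
go(.548,-.0085,.32,-35)"
```

```text
clock 1.90 pos [ 0.3518 -0.3878  0.3315] yaw -35.0 tilt 0.03 q [ 1.03  0.46 -0.43  1.72  0.22  1.01 -0.1 ] F [ 0.9 -0.   0.9] w 0.0385
shift tool [ 0.4232 -0.0568  0.0115] turn tool z 0.0
```

Emit:
play_rows([
  [[0.042,-0.0055,0],[0,0,0],-0.1],
  [[0.042,-0.0055,0],[0,0,0],-0.1],
  [[0.042,-0.0055,0],[0,0,0],-0.1],
  [[0.042,-0.0055,0],[0,0,0],-0.1],
  [[0.042,-0.0055,0],[0,0,0],-0.1],
  [[0.042,-0.0055,0],[0,0,0],-0.1],
  [[0.042,-0.0055,0],[0,0,0],-0.1],
  [[0.042,-0.0055,0],[0,0,0],-0.1],
  [[0.042,-0.0055,0],[0,0,0],-0.1],
  [[0,0,0],[0,0,0],-0.1],
])

```text
clock: 2.9
ee_pos: [0.5294, -0.0431, 0.3318]
tool_rot: [0.884, 0.467, 0.003, -0.002]
ft_force: [-0.4, 0.1, -0.1]
width: 0.0382
finger_force: 0.0
```

```bash
python3 -c "
from h import *
go(.548,-.0085,.205,-35)
p=cap('side');cv2.imwrite('pics/s2.png',cv2.resize(p['img'][60:260,230:430],None,fx=3,fy=3,interpolation=cv2.INTER_CUBIC))
print(proj(p,[[.548,-.0085,.243],[.58,.0375,.243],env.get_state()['ee_pos']]))"
```

```text
clock 2.90 pos [ 0.5294 -0.0431  0.3318] yaw -34.3 tilt 0.36 q [ 0.3   0.47 -0.48  1.7   0.24  1.03 -0.86] F [-0.4  0.1 -0.1] w 0.0382
shift tool [ 0.039  -0.0046  0.1268] turn tool z 0.7
[[337.28778367 158.32911743]
 [356.1133715  153.8312218 ]
 [323.24658811 136.66444238]]
```

View pics/s2.png

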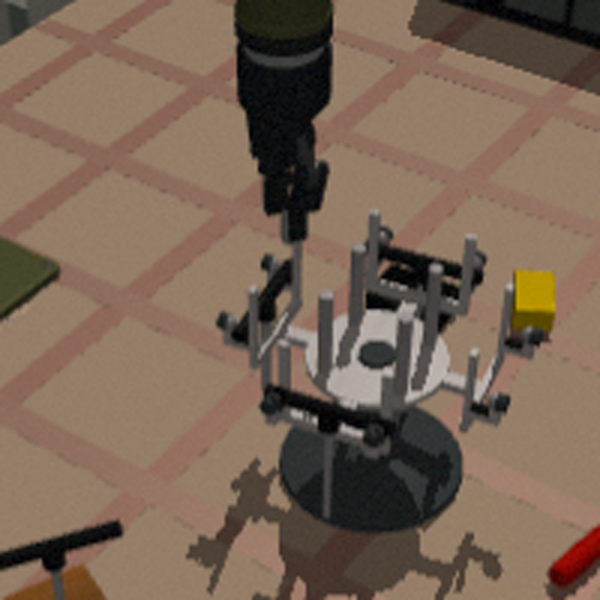

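Emit:
play_rows([
  [[0.02,-0.0023,0],[0,0,0.7],-0.1],
  [[0.019,-0.0023,0],[0,0,0],-0.1],
  [[0,0,0.02],[0,0,0],-0.1],
  [[0,0,0.02],[0,0,0],-0.1],
  [[0,0,0.02],[0,0,0],-0.1],
  [[0,0,0.02],[0,0,0],-0.1],
  [[0,0,0.02],[0,0,0],-0.1],
  [[0,0,0.02],[0,0,0],-0.1],
  [[0,0,0.005],[0,0,0],-0.1],
  [[0,0,0],[0,0,0],-0.5],
])

```text
clock: 3.95
ee_pos: [0.5452, -0.0175, 0.2059]
tool_rot: [0.89, 0.456, -0.001, -0.0]
ft_force: [-0.4, -0.5, -0.2]
width: 0.0249
finger_force: 0.0
```

```bash
python3 -c "
from h import *
go(.548,-.0085,.205,-35)"
```

```text
clock 3.95 pos [ 0.5452 -0.0175  0.2059] yaw -35.7 tilt 0.10 q [ 0.19  0.64 -0.4   1.83  0.35  0.75 -1.03] F [-0.4 -0.5 -0.2] w 0.0249
shift tool [ 0.009  -0.0029  0.0009] turn tool z -0.7
```

Emit:
play_rows([
  [[0.005,-0.0015,0],[0,0,-0.7],-0.5],
  [[0.004,-0.0014,0],[0,0,0],-0.5],
  [[0.0001,0.0019,0],[0,0,-2],-0.5],
  [[0.0001,0.0029,0],[0,0,-3],-0.5],
  [[0.0002,0.0038,0],[0,0,-4],-0.5],
  [[0.0002,0.0048,0],[0,0,-5],-0.5],
  [[0.0002,0.0048,0],[0,0,-5],-0.5],
  [[0.0002,0.0048,0],[0,0,-5],-0.5],
  [[0.0002,0.0048,0],[0,0,-5],-0.5],
  [[0.0002,0.0048,0],[0,0,-5],-0.5],
])

```text
clock: 4.95
ee_pos: [0.5786, -0.0172, 0.2067]
tool_rot: [0.711, 0.703, -0.001, -0.0]
ft_force: [-2.4, 0.7, 2.4]
width: 0.0216
finger_force: 1.5
```

```bash
python3 -c "
from h import *
a=np.radians(-91);go(.58+.055*np.cos(a),.0375+.055*np.sin(a),.205,-1)"
```

```text
clock 4.95 pos [ 0.5786 -0.0172  0.2067] yaw -0.6 tilt 0.10 q [ 0.28  0.71 -0.58  1.72  0.49  0.86 -0.53] F [-2.4  0.7  2.4] w 0.0216
shift tool [-0.0003  0.0005  0.0017] turn tool z 0.4
```

Emit:
play_rows([
  [[0.0003,0.0057,0],[0,0,-6],-0.5],
  [[0.0003,0.0057,0],[0,0,-6],-0.5],
  [[0.0003,0.0057,0],[0,0,-6],-0.5],
  [[0.0003,0.0057,0],[0,0,-6],-0.5],
  [[0.0003,0.0057,0],[0,0,-6],-0.5],
  [[0.0003,0.0057,0],[0,0,-6],-0.5],
  [[0.0003,0.0057,0],[0,0,-6],-0.5],
  [[0.0003,0.0057,0],[0,0,-6],-0.5],
  [[0.0003,0.0057,0],[0,0,-6],-0.5],
  [[0.0003,0.0057,0],[0,0,-6],-0.5],
])

```text
clock: 5.95
ee_pos: [0.6273, 0.0068, 0.2066]
tool_rot: [0.265, 0.964, -0.002, 0.001]
ft_force: [-0.7, -3.4, 1.5]
width: 0.0213
finger_force: 1.7
```

```bash
python3 -c "
from h import *
a=np.radians(-31);go(.58+.055*np.cos(a),.0375+.055*np.sin(a),.205,59)"
```

```text
clock 5.95 pos [0.6273 0.0068 0.2066] yaw 59.3 tilt 0.24 q [ 0.35  0.84 -0.85  1.57  0.7   1.06  0.35] F [-0.7 -3.4  1.5] w 0.0213
shift tool [0.0013 0.002  0.0016] turn tool z 0.3
```

Emit:
play_rows([
  [[0.0004,0.006,0],[0,0,-6],-0.5],
  [[0.0004,0.006,0],[0,0,-6],-0.5],
  [[0.0004,0.006,0],[0,0,-6],-0.5],
  [[0.0004,0.006,0],[0,0,-6],-0.5],
  [[0.0003,0.0057,0],[0,0,-6],-0.5],
  [[0.0003,0.0057,0],[0,0,-6],-0.5],
  [[0.0003,0.0057,0],[0,0,-6],-0.5],
  [[0.0003,0.0057,0],[0,0,-6],-0.5],
  [[0.0002,0.0048,0],[0,0,-5],-0.5],
  [[0.0002,0.0038,0],[0,0,-4],-0.5],
])

```text
clock: 6.95
ee_pos: [0.6308, 0.0611, 0.2067]
tool_rot: [-0.227, 0.974, -0.001, 0.001]
ft_force: [3.2, -3.1, -0.6]
width: 0.0211
finger_force: 1.6
```

```bash
python3 -c "
from h import *
a=np.radians(26);go(.58+.055*np.cos(a),.0375+.055*np.sin(a),.205,116)
p=cap('top');cv2.imwrite('pics/t3.png',cv2.resize(p['img'][120:250,215:335],None,fx=4.6,fy=4.6,interpolation=cv2.INTER_CUBIC))"
```

```text
clock 6.95 pos [0.6308 0.0611 0.2067] yaw 116.2 tilt 0.21 q [ 0.34  0.93 -1.07  1.54  0.86  1.19  1.14] F [ 3.2 -3.1 -0.6] w 0.0211
shift tool [0.001  0.0011 0.0017] turn tool z 0.2
```

View pics/t3.png

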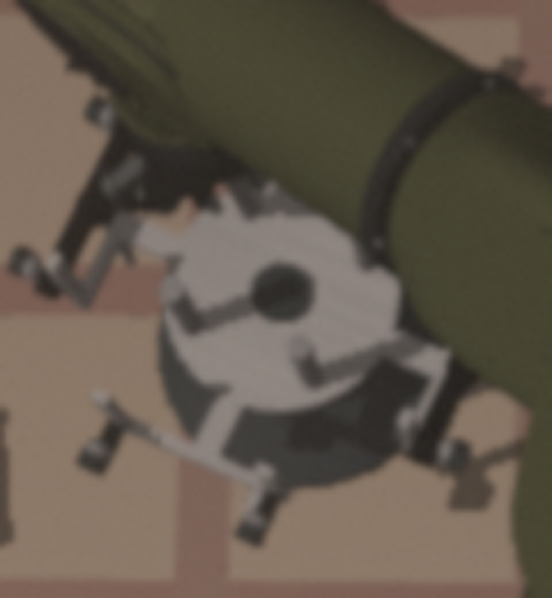

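```bash
python3 -c "
from h import *
np.set_printoptions(precision=4,suppress=True)
p=cap('top')
T=lambda u,v:(215+u/4.6,120+v/4.6)
for z in(.0,.024):print('foot L,R,B',[atz(p,*T(*a),z)[:2] for a in((160,350),(444,350),(302,487))])
for z in(.005,.02):print('ptr',[atz(p,*T(*a),z)[:2] for a in((250,520),(246,535),(253,510))])
A=[atz(p,*T(*a),.243)[:2] for a in((187,197),(325,177),(348,308),(206,332))];A=np.array(A);print(A,A.mean(0))
B=[atz(p,*T(*a),.24)[:2] for a in((100,397),(262,480))];print(B, [atz(p,*T(*a),.243)[:2] for a in((172,288),(303,345))])
"
```

```text
foot L,R,B [array([0.5783, 0.1317]), array([ 0.5797, -0.0556]), array([0.4879, 0.0357])]
foot L,R,B [array([0.5733, 0.1279]), array([ 0.5747, -0.0562]), array([0.4844, 0.0336])]
ptr [array([0.4654, 0.0684]), array([0.4556, 0.0708]), array([0.4719, 0.0667])]
ptr [array([0.4634, 0.0668]), array([0.4537, 0.069 ]), array([0.4699, 0.065 ])]
[[ 0.6142  0.0819]
 [ 0.6262  0.0056]
 [ 0.5516 -0.0088]
 [ 0.5376  0.0687]] [0.5824 0.0368]
[array([0.5014, 0.126 ]), array([0.4564, 0.036 ])] [array([0.5622, 0.0883]), array([0.5307, 0.0154])]
```

Emit:
play_rows([
  [[0.0003,0.0032,0],[0,0,-3],-0.5],
  [[0.0003,0.0032,0],[0,0,-3],-0.5],
  [[0.0002,0.0022,0],[0,0,-2],-0.5],
  [[0.0001,0.002,0],[0,0,-2],-0.5],
  [[0,0,0],[0,0,0],-0.5],
  [[0,0,0],[0,0,0],-0.3],
  [[0,0,-0.02],[0,0,0],-0.2],
  [[0,0,-0.03],[0,0,0],-0.2],
  [[0,0,-0.04],[0,0,0],-0.2],
  [[0,0,-0.04],[0,0,0],-0.2],
])

```text
clock: 8.05
ee_pos: [0.6219, 0.0716, 0.3371]
tool_rot: [-0.31, 0.951, 0.001, -0.001]
ft_force: [1.0, -0.3, -1.0]
width: 0.0339
finger_force: 0.0
```

```bash
python3 -c "
from h import *
K=np.array([.511,-.268]),np.array([.4437,-.3695])
c=(K[0]+K[1])/2;d=K[0]-K[1];ya=np.degrees(np.arctan2(d[1],d[0]));print(c,ya,np.hypot(*d))
go(c[0],c[1],.30,ya-90)
go(c[0],c[1],.30,ya+90)"
```

```text
[ 0.47735 -0.31875] 56.45346521285704 0.12178481021868039
clock 8.05 pos [0.6219 0.0716 0.3371] yaw 126.1 tilt 0.16 q [ 0.36  0.8  -1.18  1.39  0.74  1.43  1.39] F [ 1.  -0.3 -1. ] w 0.0339
shift tool [-0.4052  0.0953  0.0371] turn tool z 159.7
clock 8.05 pos [0.6219 0.0716 0.3371] yaw 126.1 tilt 0.16 q [ 0.36  0.8  -1.18  1.39  0.74  1.43  1.39] F [ 1.  -0.3 -1. ] w 0.0339
shift tool [ 0.4052 -0.0953  0.0371] turn tool z -20.3
```

Emit:
play_rows([
  [[0,0,0],[0,0,8.4],0.2],
  [[0,0,0],[0,0,8.4],0.2],
  [[0,0,0],[0,0,8.4],0.2],
  [[0,0,0],[0,0,8.4],0.2],
  [[0,0,0],[0,0,8.4],0.2],
  [[0,0,0],[0,0,8.4],0.2],
  [[0,0,0],[0,0,8.4],0.2],
  [[0,0,0],[0,0,8.4],0.2],
  [[0,0,0],[0,0,8.4],0.2],
  [[0,0,0],[0,0,8.4],0.2],
])

```text
clock: 9.05
ee_pos: [0.622, 0.072, 0.3359]
tool_rot: [0.409, 0.913, -0.0, -0.001]
ft_force: [0.2, -1.4, -0.9]
width: 0.0512
finger_force: 0.0
```

Emit:
play_rows([
  [[0,0,0],[0,0,8.4],0.2],
  [[0,0,0],[0,0,8.4],0.2],
  [[0,0,0],[0,0,8.4],0.2],
  [[0,0,0],[0,0,8.4],0.2],
  [[0,0,0],[0,0,8.4],0.2],
  [[0,0,0],[0,0,8.4],0.2],
  [[0,0,0],[0,0,8.4],0.2],
  [[0,0,0],[0,0,8.4],0.2],
  [[0,0,0],[0,0,8.4],0.2],
  [[0,0,0],[0,0,0],0.2],
])

```text
clock: 10.05
ee_pos: [0.6222, 0.0721, 0.336]
tool_rot: [0.881, 0.473, -0.001, -0.0]
ft_force: [0.5, 0.3, -0.6]
width: 0.0512
finger_force: 0.0
```

```bash
python3 -c "
from h import *
go(.4774,-.3188,.30,-33.5)"
```

```text
clock 10.05 pos [0.6222 0.0721 0.336 ] yaw -33.5 tilt 0.09 q [ 0.07  0.62 -0.48  1.4   0.29  1.19 -1.03] F [ 0.5  0.3 -0.6] w 0.0512
shift tool [-0.4059  0.095   0.036 ] turn tool z -0.0
```

Emit:
play_rows([
  [[-0.041,0.0095,0],[0,0,0],0.2],
  [[-0.041,0.0095,0],[0,0,0],0.2],
  [[-0.041,0.0095,0],[0,0,0],0.2],
  [[-0.041,0.0095,0],[0,0,0],0.2],
  [[-0.041,0.0095,0],[0,0,0],0.2],
  [[-0.041,0.0095,0],[0,0,0],0.2],
  [[-0.041,0.0095,0.01],[0,0,0],0.2],
  [[-0.041,0.0095,0.02],[0,0,0],0.2],
  [[-0.041,0.0095,0.03],[0,0,0],0.2],
  [[-0.037,0.0095,0.03],[0,0,0],0.2],
])

```text
clock: 11.05
ee_pos: [0.4776, -0.3196, 0.2467]
tool_rot: [0.88, 0.474, 0.0, 0.0]
ft_force: [0.3, -0.9, 0.2]
width: 0.0513
finger_force: 0.0
```

```bash
python3 -c "
from h import *
go(.4774,-.3188,.125,-33.5)
p=cap('side');cv2.imwrite('pics/s3.png',cv2.resize(p['img'][110:310,155:420],None,fx=3,fy=3,interpolation=cv2.INTER_CUBIC))
t=cap('top','t4.png')
cv2.imwrite('pics/t4.png',cv2.resize(t['img'][120:250,215:335],None,fx=4.6,fy=4.6,interpolation=cv2.INTER_CUBIC))
go(.4774,-.3188,.125,-33.5)
"
```

```text
clock 11.05 pos [ 0.4776 -0.3196  0.2467] yaw -33.3 tilt 0.04 q [ 0.78  0.63 -0.46  1.7   0.34  0.9  -0.4 ] F [ 0.3 -0.9  0.2] w 0.0513
shift tool [ 0.0006 -0.0006  0.1217] turn tool z 0.2
clock 11.15 pos [ 0.4718 -0.3239  0.2426] yaw -33.9 tilt 0.62 q [ 0.78  0.63 -0.45  1.7   0.34  0.9  -0.4 ] F [-1.2  0.2 -0.1] w 0.0512
shift tool [0.0074 0.0019 0.1176] turn tool z -0.4
```

View pics/s3.png

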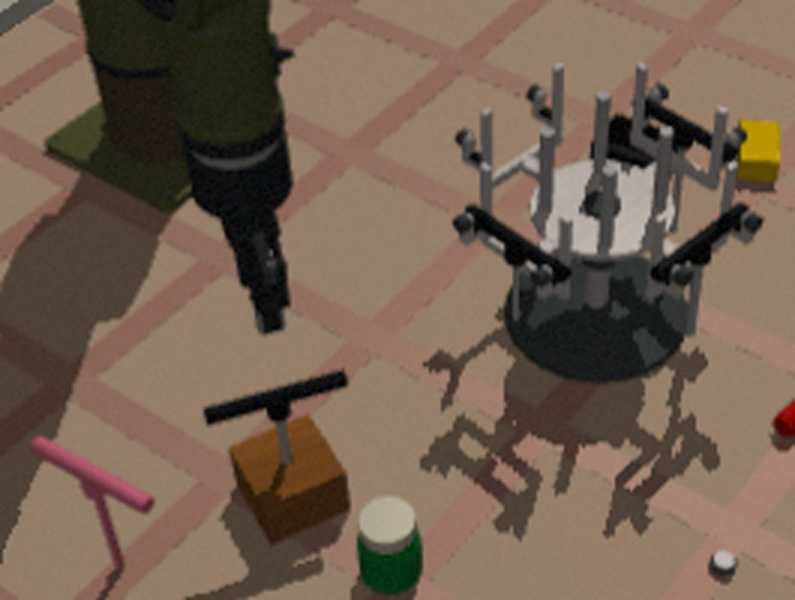

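View pics/t4.png

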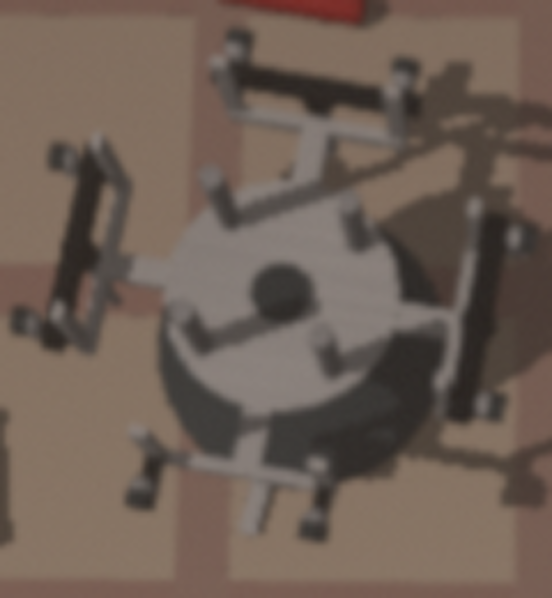

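```bash
python3 -c "
from h import *
np.set_printoptions(precision=4,suppress=True)
t=cap('top');s=cap('side')
T=lambda u,v:(215+u/4.6,120+v/4.6)
S=lambda u,v:(155+u/3,110+v/3)
# +y side post = left in top = far in side
print('plates',tri(t,T(138,432),s,S(558,68)),tri(t,T(317,463),s,S(486,113)))
print('pegs',[tri(t,T(*a),s,S(*b)) for a,b in (((180,310),(603,96)),((322,335),(547,131)),((212,177),(665,131)),((350,205),(609,172)))])
for z in(.23,.24):
  P=np.array([atz(t,*T(*a),z)[:2] for a in((138,432),(317,463))]);d=P[0]-P[1];print(P,P.mean(0),np.hypot(*d),np.degrees(np.arctan2(d[1],d[0]))+90)
P=np.array([atz(t,*T(*a),.243)[:2] for a in((180,310),(322,335),(350,205),(212,177))]);print(P.mean(0),[np.degrees(np.arctan2(*(d[::-1]))) for d in(P[0]-P[1],P[3]-P[2])])
print('ptr',[atz(t,*T(*a),.012)[:2] for a in((252,530),(263,490))])
go(.4774,-.3188,.125,-33.5)
"
```

```text
plates (array([0.4839, 0.106 , 0.234 ]), np.float64(0.0017598085177389052)) (array([0.4673, 0.0074, 0.2341]), np.float64(0.0013360335867335998))
pegs [(array([0.5503, 0.0838, 0.2421]), np.float64(0.0005915627235107926)), (array([0.537 , 0.0059, 0.2445]), np.float64(0.0026077465407237867)), (array([0.6263, 0.0689, 0.2435]), np.float64(0.0016133360447015412)), (array([ 0.6124, -0.0073,  0.2401]), np.float64(0.003423873486721015))]
[[0.4839 0.1061]
 [0.4675 0.0073]] [0.4757 0.0567] 0.10015997145550992 170.56261753332865
[[0.4822 0.1044]
 [0.4659 0.0064]] [0.4741 0.0554] 0.0993240352979451 170.56261753332868
[0.5805 0.0371] [np.float64(80.25011429904603), np.float64(78.56377662148829)]
ptr [array([0.458 , 0.0662]), array([0.484 , 0.0598])]
clock 11.25 pos [ 0.4774 -0.3184  0.2463] yaw -33.5 tilt 0.16 q [ 0.78  0.63 -0.46  1.7   0.34  0.9  -0.4 ] F [0.  0.5 0.1] w 0.0511
shift tool [-0.0003  0.0002  0.1213] turn tool z -0.0
```

Emit:
play_rows([
  [[0,0,0.02],[0,0,0],0.2],
  [[0,0,0.02],[0,0,0],0.2],
  [[0,0,0.02],[0,0,0],0.2],
  [[0,0,0.02],[0,0,0],0.2],
  [[0,0,0.02],[0,0,0],0.2],
  [[0,0,0.012],[0,0,0],0.2],
  [[0,0,0.01],[0,0,0],0.2],
  [[0,0,0],[0,0,0],0.2],
  [[0,0,0],[0,0,0],0.2],
  [[0,0,0],[0,0,0],0.2],
])

```text
clock: 12.25
ee_pos: [0.4792, -0.3185, 0.1262]
tool_rot: [0.881, 0.473, 0.001, 0.001]
ft_force: [-0.2, 0.3, -0.3]
width: 0.0509
finger_force: 0.0
```

```bash
python3 -c "
from h import *
np.set_printoptions(precision=4,suppress=True)
go(.4774,-.3188,.125,-33.5)
t=cap('top');s=cap('side')
T=lambda u,v:(215+u/4.6,120+v/4.6)
S=lambda u,v:(155+u/3,110+v/3)
print('crossbar',tri(t,T(178,458),s,S(553,150)),tri(t,T(312,483),s,S(487,192)))
cv2.imwrite('pics/s4.png',cv2.resize(s['img'][200:310,190:300],None,fx=5,fy=5,interpolation=cv2.INTER_CUBIC))
"
```

```text
clock 12.25 pos [ 0.4792 -0.3185  0.1262] yaw -33.5 tilt 0.11 q [ 0.72  0.79 -0.37  1.81  0.45  0.63 -0.5 ] F [-0.2  0.3 -0.3] w 0.0509
shift tool [-0.0013 -0.0013  0.0012] turn tool z -0.0
crossbar (array([0.4855, 0.0981, 0.1363]), np.float64(0.002319842391989752)) (array([0.4679, 0.015 , 0.1314]), np.float64(0.008808199686993656))
```

View pics/s4.png

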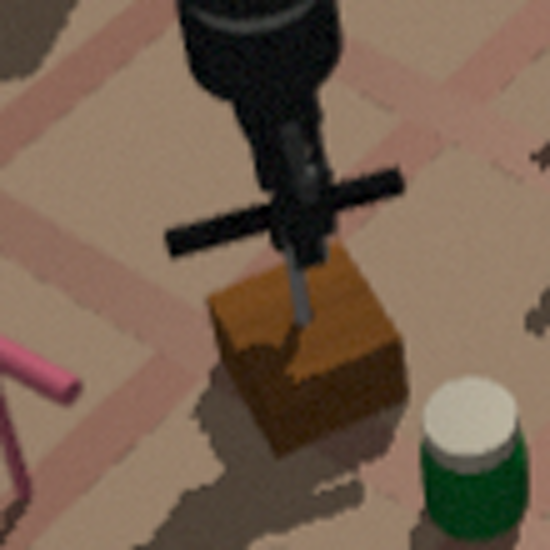

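Emit:
play_rows([
  [[-0.001,-0.001,0],[0,0,0],0.0],
  [[0,0,0],[0,0,0],-0.3],
  [[0,0,0],[0,0,0],-0.5],
  [[0,0,0],[0,0,0],-0.7],
  [[0,0,0],[0,0,0],-1],
  [[0,0,0],[0,0,0],-1],
  [[0,0,0],[0,0,0],-1],
  [[0,0,0],[0,0,0],-1],
  [[0,0,0],[0,0,0],-1],
  [[0,0,0],[0,0,0],-1],
], grip_force=60)

```text
clock: 13.35
ee_pos: [0.4774, -0.3186, 0.1255]
tool_rot: [0.881, 0.473, 0.0, 0.0]
ft_force: [0.5, -0.1, 5.4]
width: 0.014
finger_force: 58.7
```

```bash
python3 -c "
from h import *
print(env.get_state()['finger_force'],env.get_state()['torque']);go(.4774,-.3188,.26,-33.5)"
```

```text
58.69875490665436 [0.03709188 0.00916921 0.04072648]
clock 13.35 pos [ 0.4774 -0.3186  0.1255] yaw -33.5 tilt 0.04 q [ 0.72  0.79 -0.37  1.81  0.45  0.63 -0.5 ] F [ 0.5 -0.1  5.4] w 0.0140
shift tool [-1.000e-04  1.000e-04 -1.345e-01] turn tool z -0.0
```

Emit:
play_rows([
  [[0,0,-0.01],[0,0,0],-1],
  [[0,0,-0.02],[0,0,0],-1],
  [[0,0,-0.02],[0,0,0],-1],
  [[0,0,-0.02],[0,0,0],-1],
  [[0,0,-0.02],[0,0,0],-1],
  [[0,0,-0.02],[0,0,0],-1],
  [[0,0,-0.02],[0,0,0],-1],
  [[0,0,-0.01],[0,0,-7.8],-1],
  [[0,0,0],[0,0,-7.8],-1],
  [[0,0,0],[0,0,-7.7],-1],
])

```text
clock: 14.35
ee_pos: [0.4764, -0.3184, 0.2656]
tool_rot: [0.766, 0.643, -0.0, -0.0]
ft_force: [-0.7, -0.2, -0.9]
width: 0.0141
finger_force: 58.8
```

```bash
python3 -c "
from h import *
print(env.get_state()['finger_force'],env.get_state()['torque']);go(.4137,.0676,.26,-10.2)"
```

```text
58.81740689277649 [ 0.01979024 -0.0203173  -0.01830964]
clock 14.35 pos [ 0.4764 -0.3184  0.2656] yaw -9.9 tilt 0.05 q [ 0.85  0.63 -0.59  1.67  0.4   0.97 -0.05] F [-0.7 -0.2 -0.9] w 0.0141
shift tool [ 0.3688 -0.1301  0.0056] turn tool z 0.3
```

Emit:
play_rows([
  [[0.02,-0.009,0],[0,0,0.3],-1],
  [[0.04,-0.014,0],[0,0,0],-1],
  [[0.04,-0.014,0],[0,0,0],-1],
  [[0.04,-0.014,0],[0,0,0],-1],
  [[0.04,-0.014,0],[0,0,0],-1],
  [[0.04,-0.014,0],[0,0,0],-1],
  [[0.04,-0.014,0],[0,0,0],-1],
  [[0.04,-0.014,0],[0,0,0],-1],
  [[0.04,-0.014,0],[0,0,0],-1],
  [[0.028,-0.009,0],[0,0,0],-1],
])

```text
clock: 15.35
ee_pos: [0.4151, 0.0697, 0.2656]
tool_rot: [0.768, 0.64, -0.0, -0.0]
ft_force: [0.6, -0.9, -1.0]
width: 0.0144
finger_force: 58.8
```

Emit:
play_rows([
  [[0,0,0],[0,0,0],-1],
  [[0,0,0.01],[0,0,0],-1],
  [[0,0,0.01],[0,0,0],-1],
  [[0,0,0.01],[0,0,0],-1],
  [[0,0,0.01],[0,0,0],-1],
  [[0,0,0.01],[0,0,0],-1],
  [[0,0,0.01],[0,0,0],-1],
  [[0,0,0],[0,0,0],-1],
  [[0,0,0],[0,0,0],-1],
  [[0,0,0],[0,0,0],-1],
])

```text
clock: 16.35
ee_pos: [0.4168, 0.0672, 0.2055]
tool_rot: [0.769, 0.639, 0.0, 0.0]
ft_force: [1.3, 0.5, -1.6]
width: 0.0141
finger_force: 58.8
```

```bash
python3 -c "
from h import *
print(env.get_state()['torque']);go(.4137,.0676,.206,-10.2)
t=cap('top');s=cap('side')
I=lambda p,a,b,c,d,f:cv2.resize(p['img'][b:b+d,a:a+c],(c*f,d*f),interpolation=cv2.INTER_CUBIC)
A=I(t,235,180,80,80,5);B=I(s,280,100,80,80,5);cv2.imwrite('pics/ts5.png',np.hstack([A,B]))
"
```

```text
[-0.00179458  0.01549198 -0.040048  ]
clock 16.35 pos [0.4168 0.0672 0.2055] yaw -10.5 tilt 0.05 q [ 0.08  0.52 -0.52  2.17  0.48  0.57 -0.98] F [ 1.3  0.5 -1.6] w 0.0141
shift tool [-0.0001 -0.0031 -0.0005] turn tool z -0.3
```

View pics/ts5.png

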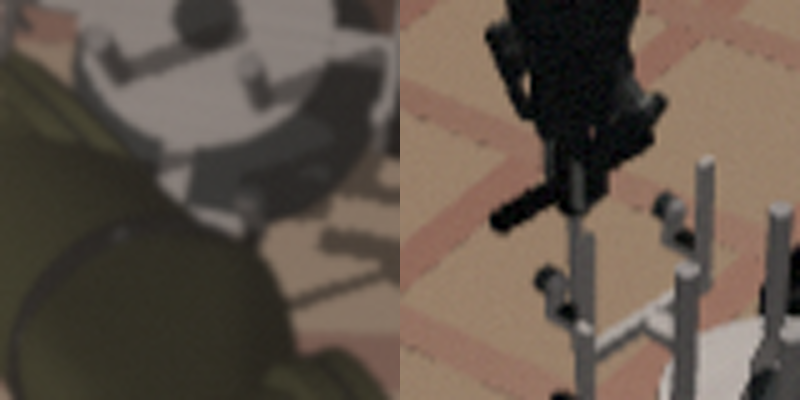

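```bash
python3 -c "
from h import *
np.set_printoptions(precision=4,suppress=True)
s=cap('side')
a=atz(s,299.4,144.2,.2205);b=atz(s,331,121.4,.2205);d=b-a
e=env.get_state()['ee_pos'];print(a,b,(a+b)/2,np.hypot(*d[:2]),np.degrees(np.arctan2(d[1],d[0])),e)
c=(a+b)/2-e; y=np.radians(-10.2);print('along bar',c@[-np.sin(y),np.cos(y),0],'radial',c@[np.cos(y),np.sin(y),0])
# plates/seat mid from same side picture
print(proj(s,[[.4839,.106,.234],[.4673,.0074,.234],e+[0,0,.015]]))
go(.4137,.0676,.206,-10.2)"
```

```text
[0.4055 0.0064 0.2205] [0.4168 0.1539 0.2205] [0.4111 0.0802 0.2205] 0.14794387131479403 85.62051468701546 [0.4168 0.0671 0.2056]
along bar 0.011880084505640872 radial -0.007872328538439914
[[340.7048 132.7413]
 [316.7618 147.7429]
 [314.6194 135.2459]]
clock 16.50 pos [0.4168 0.0671 0.2056] yaw -10.5 tilt 0.06 q [ 0.08  0.52 -0.52  2.17  0.48  0.57 -0.98] F [-0.2  0.1 -1.2] w 0.0137
shift tool [-0.     -0.0031 -0.0004] turn tool z -0.3
```

Emit:
play_rows([
  [[0,0.004,0.003],[0,0,0],-1],
  [[0,0.007,0.003],[0,0,0],-1],
  [[0,0.008,0.003],[0,0,0],-1],
  [[0,0.008,0],[0,0,0],-1],
  [[0,0.006,0],[0,0,0],-1],
  [[0,0.004,0],[0,0,0],-1],
  [[0,0.002,0],[0,0,0],-1],
  [[0,0.001,0],[0,0,0],-1],
  [[0,0,0],[0,0,0],-1],
  [[0,0,0],[0,0,0],-1],
])

```text
clock: 17.5
ee_pos: [0.4555, 0.0597, 0.1963]
tool_rot: [0.769, 0.639, -0.0, 0.0]
ft_force: [-0.5, 1.1, -0.9]
width: 0.0141
finger_force: 58.8
```

```bash
python3 -c "
from h import *
print(env.get_state()['torque']);go(.581-.984*.120,.0375+.177*.12,.196,-10.2)"
```

```text
[ 0.03378798 -0.01480517 -0.04184423]
clock 17.50 pos [0.4555 0.0597 0.1963] yaw -10.5 tilt 0.02 q [ 0.1   0.57 -0.52  2.08  0.49  0.61 -0.94] F [-0.5  1.1 -0.9] w 0.0141
shift tool [0.0004 0.0074 0.0003] turn tool z -0.3
```

Emit:
play_rows([
  [[0,0.001,0],[0,0,0],-1],
  [[0,0.001,0],[0,0,0],-1],
  [[0,0.001,0],[0,0,0],-1],
  [[0,0.001,0],[0,0,0],-1],
  [[0,0.001,0],[0,0,0],-1],
  [[0,0.0005,0],[0,0,0],-1],
  [[0,0.0005,0],[0,0,0],-1],
  [[0,0,0],[0,0,0],-1],
  [[0,0,0],[0,0,0],-1],
  [[0,0,0],[0,0,0],-1],
])

```text
clock: 18.5
ee_pos: [0.4617, 0.0586, 0.1963]
tool_rot: [0.769, 0.639, -0.0, 0.0]
ft_force: [0.2, -0.1, -1.2]
width: 0.0141
finger_force: 58.8
```

```bash
python3 -c "
from h import *
print(env.get_state()['torque']);go(.581-.984*.120,.0375+.177*.12,.196,-10.2)"
```

```text
[ 0.00395895 -0.03358883  0.00448725]
clock 18.50 pos [0.4617 0.0586 0.1963] yaw -10.5 tilt 0.01 q [ 0.11  0.58 -0.52  2.06  0.49  0.62 -0.93] F [ 0.2 -0.1 -1.2] w 0.0141
shift tool [0.0004 0.0012 0.0003] turn tool z -0.3
```

Continue in half-millimetre steps.

Emit:
play_rows([
  [[0,0.0005,0],[0,0,0],-1],
  [[0,0.0005,0],[0,0,0],-1],
  [[0,0.0005,0],[0,0,0],-1],
  [[0,0.0005,0],[0,0,0],-1],
  [[0,0.0005,0],[0,0,0],-1],
  [[0,0,0],[0,0,0],-1],
  [[0,0,0],[0,0,0],-1],
  [[0,0,0],[0,0,0],-1],
  [[0,0,0],[0,0,0],-1],
  [[0,0,0],[0,0,0],-1],
])

```text
clock: 19.5
ee_pos: [0.464, 0.0581, 0.1962]
tool_rot: [0.769, 0.639, -0.0, -0.0]
ft_force: [-1.2, -0.1, -2.2]
width: 0.0139
finger_force: 58.7
```

```bash
python3 -c "
from h import *
print(env.get_state()['torque']);go(.581-.984*.120,.0375+.177*.12,.196,-10.2)"
```

```text
[0.06344167 0.1479812  0.05428428]
clock 19.50 pos [0.464  0.0581 0.1962] yaw -10.5 tilt 0.01 q [ 0.11  0.58 -0.52  2.05  0.49  0.62 -0.92] F [-1.2 -0.1 -2.2] w 0.0139
shift tool [ 0.0004 -0.0012  0.0002] turn tool z -0.3
```

Emit:
play_rows([
  [[0,0.0005,0],[0,0,0],-1],
  [[0,0,0],[0,0,0],-1],
  [[0,0.0005,0],[0,0,0],-1],
  [[0,0,0],[0,0,0],-1],
  [[0,0,0],[0,0,0],-1],
  [[0,0,0],[0,0,0],-1],
  [[0,0,0],[0,0,0],-1],
  [[0,0,0],[0,0,0],-1],
  [[0,0,0],[0,0,0],-1],
  [[0,0,0],[0,0,0],-1],
])

```text
clock: 20.5
ee_pos: [0.4647, 0.0581, 0.1962]
tool_rot: [0.769, 0.639, -0.0, -0.0]
ft_force: [-3.8, 1.8, -0.6]
width: 0.0139
finger_force: 59.0
```

```bash
python3 -c "
from h import *
print(env.get_state()['torque']);go(.581-.984*.120,.0375+.177*.12,.196,-10.2)"
```

```text
[0.47836987 1.01002115 0.2320459 ]
clock 20.50 pos [0.4647 0.0581 0.1962] yaw -10.5 tilt 0.04 q [ 0.11  0.58 -0.52  2.05  0.49  0.63 -0.92] F [-3.8  1.8 -0.6] w 0.0139
shift tool [ 0.0003 -0.0019  0.0002] turn tool z -0.3
```

Emit:
play_rows([
  [[0,0,0],[0,0,-0.4],-1],
  [[0,0.0003,0],[0,0,0],-1],
  [[0,0.0003,0],[0,0,0],-1],
  [[0,0,0],[0,0,0],-1],
  [[0,0,0],[0,0,0],-1],
  [[0,0,0],[0,0,0],-1],
  [[0,0,0],[0,0,0],-1],
  [[0,0,0],[0,0,0],-1],
  [[0,0,0],[0,0,0],-1],
  [[0,0,0],[0,0,0],-1],
])

```text
clock: 21.5
ee_pos: [0.4647, 0.058, 0.1961]
tool_rot: [0.767, 0.642, -0.001, -0.001]
ft_force: [-6.4, 3.4, -0.2]
width: 0.0138
finger_force: 59.0
```

```bash
python3 -c "
from h import *
print(env.get_state()['torque']);go(.581-.984*.120,.0375+.177*.12,.196,-10.2)"
```

```text
[0.50230671 1.29637728 0.06304598]
clock 21.50 pos [0.4647 0.058  0.1961] yaw -10.1 tilt 0.10 q [ 0.11  0.59 -0.52  2.05  0.49  0.63 -0.92] F [-6.4  3.4 -0.2] w 0.0138
shift tool [ 0.0004 -0.0019  0.0001] turn tool z 0.1
```

Emit:
play_rows([
  [[0,-0.0005,0],[0,0,0],-1],
  [[0,0,0.002],[0,0,0],-1],
  [[0,0,0.002],[0,0,0],-1],
  [[0,0,0.002],[0,0,0],-1],
  [[0,0,0.001],[0,0,0],-1],
  [[0,0,0.001],[0,0,0],-1],
  [[0,0,0],[0,0,0],-1],
  [[0,0,0],[0,0,0],-1],
  [[0,0,0],[0,0,0],-1],
  [[0,0,0],[0,0,0],-1],
])

```text
clock: 22.5
ee_pos: [0.4647, 0.0578, 0.1882]
tool_rot: [0.767, 0.642, -0.001, -0.0]
ft_force: [-5.4, 1.2, 0.1]
width: 0.0143
finger_force: 59.2
```

```bash
python3 -c "
from h import *
print(env.get_state()['torque']);go(.581-.984*.120,.0375+.177*.12,.166,-10.2)"
```

```text
[0.35682721 1.09063171 0.11823128]
clock 22.50 pos [0.4647 0.0578 0.1882] yaw -10.2 tilt 0.06 q [ 0.1   0.6  -0.51  2.06  0.5   0.61 -0.93] F [-5.4  1.2  0.1] w 0.0143
shift tool [ 0.0006 -0.0019  0.0222] turn tool z 0.0
```

Emit:
play_rows([
  [[0,0,0.001],[0,0,0],-1],
  [[0,0,0.001],[0,0,0],-1],
  [[0,0,0.001],[0,0,0],-1],
  [[0,0,0.001],[0,0,0],-1],
  [[0,0,0.001],[0,0,0],-1],
  [[0,0,0.0005],[0,0,0],-1],
  [[0,0,0.0005],[0,0,0],-1],
  [[0,0,0],[0,0,0],-1],
  [[0,0,0],[0,0,0],-1],
  [[0,0,0],[0,0,0],-1],
])

```text
clock: 23.5
ee_pos: [0.4646, 0.0577, 0.1823]
tool_rot: [0.767, 0.642, -0.001, -0.0]
ft_force: [-6.3, 1.6, 1.0]
width: 0.014
finger_force: 59.2
```

```bash
python3 -c "
from h import *
print(env.get_state()['torque']);go(.581-.984*.120,.0375+.177*.12,.166,-10.2)"
```

```text
[0.31436059 1.15289149 0.12527175]
clock 23.50 pos [0.4646 0.0577 0.1823] yaw -10.2 tilt 0.07 q [ 0.1   0.61 -0.5   2.07  0.51  0.59 -0.94] F [-6.3  1.6  1. ] w 0.0140
shift tool [ 0.0007 -0.0019  0.0163] turn tool z 0.0
```

Emit:
play_rows([
  [[0,-0.0003,0.0005],[0,0,0],-1],
  [[0,0,0.0005],[0,0,0],-1],
  [[0,0,0.0005],[0,0,0],-1],
  [[0,0,0.0005],[0,0,0],-1],
  [[0,0,0.0005],[0,0,0],-1],
  [[0,0,0.0005],[0,0,0],-1],
  [[0,0,0],[0,0,0],-1],
  [[0,0,0],[0,0,0],-1],
  [[0,0,0],[0,0,0],-1],
  [[0,0,0],[0,0,0],-1],
])

```text
clock: 24.5
ee_pos: [0.4646, 0.0578, 0.1793]
tool_rot: [0.767, 0.642, -0.0, 0.0]
ft_force: [-5.3, 2.1, 0.7]
width: 0.0142
finger_force: 59.2
```

```bash
python3 -c "
from h import *
print(env.get_state()['torque']);go(.581-.984*.120,.0375+.177*.12,.166,-10.2)"
```

```text
[0.29121054 0.94173759 0.08337621]
clock 24.50 pos [0.4646 0.0578 0.1793] yaw -10.2 tilt 0.04 q [ 0.09  0.61 -0.49  2.07  0.52  0.58 -0.94] F [-5.3  2.1  0.7] w 0.0142
shift tool [ 0.0006 -0.0019  0.0133] turn tool z 0.0
```

Emit:
play_rows([
  [[0,0,0.0005],[0,0,0],-1],
  [[0,0,0.0005],[0,0,0],-1],
  [[0,0,0.0005],[0,0,0],-1],
  [[0,0,0.0005],[0,0,0],-1],
  [[0,0,0.0005],[0,0,0],-1],
  [[0,0,0.0005],[0,0,0],-1],
  [[0,0,0.0005],[0,0,0],-1],
  [[0,0,0.0005],[0,0,0],-1],
  [[0,0,0],[0,0,0],-1],
  [[0,0,0],[0,0,0],-1],
])

```text
clock: 25.5
ee_pos: [0.4648, 0.0579, 0.176]
tool_rot: [0.767, 0.642, -0.0, 0.0]
ft_force: [-6.7, 1.1, 7.8]
width: 0.0143
finger_force: 59.9
```

```bash
python3 -c "
from h import *
print(env.get_state()['torque']);go(.581-.984*.120,.0375+.177*.12,.166,-10.2)"
```

```text
[0.22782512 1.4044461  0.09075612]
clock 25.50 pos [0.4648 0.0579 0.176 ] yaw -10.2 tilt 0.04 q [ 0.09  0.62 -0.49  2.07  0.52  0.57 -0.95] F [-6.7  1.1  7.8] w 0.0143
shift tool [ 0.0005 -0.0019  0.01  ] turn tool z 0.0
```

Emit:
play_rows([
  [[0,0,0.0004],[0,0,0],-1],
  [[0,0,0],[0,0,0],-1],
  [[0,0,0.0004],[0,0,0],-1],
  [[0,0,0],[0,0,0],-1],
  [[0,0,0.0002],[0,0,0],-1],
  [[0,0,0],[0,0,0],-1],
  [[0,0,0],[0,0,0],-1],
  [[0,0,0],[0,0,0],-1],
  [[0,0,0],[0,0,0],-1],
  [[0,0,0],[0,0,0],-1],
])

```text
clock: 26.5
ee_pos: [0.4648, 0.058, 0.175]
tool_rot: [0.767, 0.642, -0.0, 0.0]
ft_force: [-7.1, 1.0, 8.8]
width: 0.0142
finger_force: 60.0
```

```bash
python3 -c "
from h import *
print(env.get_state()['torque']);go(.581-.984*.120,.0375+.177*.12,.166,-10.2)"
```

```text
[0.291883   1.29410202 0.04838449]
clock 26.50 pos [0.4648 0.058  0.175 ] yaw -10.2 tilt 0.03 q [ 0.09  0.62 -0.49  2.08  0.53  0.57 -0.95] F [-7.1  1.   8.8] w 0.0142
shift tool [ 0.0004 -0.0019  0.009 ] turn tool z 0.0
```

Emit:
play_rows([
  [[0,0,0.0004],[0,0,0],-1],
  [[0,0,0.0004],[0,0,0],-1],
  [[0,0,0.0004],[0,0,0],-1],
  [[0,0,0.0004],[0,0,0],-1],
  [[0,0,0],[0,0,0],-1],
  [[0,0,0],[0,0,0],-1],
  [[0,0,0],[0,0,0],-1],
  [[0,0,0],[0,0,0],-1],
  [[0,0,0],[0,0,0],-1],
  [[0,0,0],[0,0,0],-1],
])

```text
clock: 27.5
ee_pos: [0.4648, 0.0581, 0.1734]
tool_rot: [0.767, 0.642, 0.0, 0.0]
ft_force: [-6.1, 1.1, 7.7]
width: 0.014
finger_force: 59.9
```

```bash
python3 -c "
from h import *
print(env.get_state()['torque']);go(.581-.984*.120,.0375+.177*.12,.166,-10.2)"
```

```text
[0.25715574 1.30903712 0.05352377]
clock 27.50 pos [0.4648 0.0581 0.1734] yaw -10.2 tilt 0.03 q [ 0.08  0.62 -0.48  2.08  0.53  0.56 -0.95] F [-6.1  1.1  7.7] w 0.0140
shift tool [ 0.0003 -0.002   0.0074] turn tool z 0.0
```

Emit:
play_rows([
  [[0,0,0.0005],[0,0,0],-1],
  [[0,0,0.0005],[0,0,0],-1],
  [[0,0,0.0005],[0,0,0],-1],
  [[0,0,0.0005],[0,0,0],-1],
  [[0,0,0],[0,0,0],-1],
  [[0,0,0],[0,0,0],-1],
  [[0,0,0],[0,0,0],-1],
  [[0,0,0],[0,0,0],-1],
  [[0,0,0],[0,0,0],-1],
  [[0,0,0],[0,0,0],-1],
])

```text
clock: 28.5
ee_pos: [0.4648, 0.0581, 0.1713]
tool_rot: [0.767, 0.642, 0.0, 0.0]
ft_force: [-6.4, 1.1, 6.5]
width: 0.0133
finger_force: 59.8
```

```bash
python3 -c "
from h import *
print(env.get_state()['torque']);go(.581-.984*.120,.0375+.177*.12,.166,-10.2)"
```

```text
[0.30817497 1.26355274 0.02226087]
clock 28.50 pos [0.4648 0.0581 0.1713] yaw -10.2 tilt 0.02 q [ 0.08  0.62 -0.48  2.08  0.53  0.56 -0.96] F [-6.4  1.1  6.5] w 0.0133
shift tool [ 0.0003 -0.002   0.0053] turn tool z 0.0
```

Emit:
play_rows([
  [[0,0,0.0005],[0,0,0],-1],
  [[0,0,0.0005],[0,0,0],-1],
  [[0,0,0.0005],[0,0,0],-1],
  [[0,0,0.0005],[0,0,0],-1],
  [[0,0,0.0005],[0,0,0],-1],
  [[0,0,0],[0,0,0],-1],
  [[0,0,0],[0,0,0],-1],
  [[0,0,0],[0,0,0],-1],
  [[0,0,0],[0,0,0],-1],
  [[0,0,0],[0,0,0],-1],
])

```text
clock: 29.5
ee_pos: [0.4648, 0.0581, 0.1687]
tool_rot: [0.767, 0.642, 0.0, 0.0]
ft_force: [-6.3, 0.9, 5.8]
width: 0.014
finger_force: 59.7
```

```bash
python3 -c "
from h import *
print(env.get_state()['torque']);go(.581-.984*.120,.0375+.177*.12,.166,-10.2)"
```

```text
[0.31840354 1.17855394 0.07192147]
clock 29.50 pos [0.4648 0.0581 0.1687] yaw -10.2 tilt 0.02 q [ 0.08  0.63 -0.47  2.08  0.54  0.55 -0.96] F [-6.3  0.9  5.8] w 0.0140
shift tool [ 0.0003 -0.002   0.0027] turn tool z 0.0
```

Emit:
play_rows([
  [[0,0,0.0005],[0,0,0],-1],
  [[0,0,0.0005],[0,0,0],-1],
  [[0,0,0.0005],[0,0,0],-1],
  [[0,0,0.0005],[0,0,0],-1],
  [[0,0,0],[0,0,0],-1],
  [[0,0,0],[0,0,0],-1],
  [[0,0,0],[0,0,0],-1],
  [[0,0,0],[0,0,0],-1],
  [[0,0,0],[0,0,0],-1],
  [[0,0,0],[0,0,0],-1],
])

```text
clock: 30.5
ee_pos: [0.4648, 0.0581, 0.1672]
tool_rot: [0.767, 0.642, 0.0, 0.0]
ft_force: [-6.4, 1.3, 12.2]
width: 0.0139
finger_force: 60.5
```

```bash
python3 -c "
from h import *
print(env.get_state()['torque']);go(.581-.984*.120,.0375+.177*.12,.166,-10.2)"
```

```text
[ 0.29455898  1.46533279 -0.02631311]
clock 30.50 pos [0.4648 0.0581 0.1672] yaw -10.2 tilt 0.05 q [ 0.08  0.63 -0.47  2.08  0.54  0.55 -0.97] F [-6.4  1.3 12.2] w 0.0139
shift tool [ 0.0003 -0.002   0.0012] turn tool z 0.0
```

Emit:
play_rows([
  [[0,0,0.0004],[0,0,0],-1],
  [[0,0,0],[0,0,0],-1],
  [[0,0,0.0003],[0,0,0],-1],
  [[0,0,0],[0,0,0],-1],
  [[0,0,0],[0,0,0],-1],
  [[0,0,0],[0,0,0],-1],
  [[0,0,0],[0,0,0],-1],
  [[0,0,0],[0,0,0],-1],
  [[0,0,0],[0,0,0],-1],
  [[0,0,0],[0,0,0],-1],
])

```text
clock: 31.5
ee_pos: [0.4648, 0.0581, 0.1668]
tool_rot: [0.767, 0.642, 0.0, 0.001]
ft_force: [-7.8, 1.0, 15.9]
width: 0.014
finger_force: 60.8
```

```bash
python3 -c "
from h import *
print(env.get_state()['torque']);go(.581-.984*.120,.0375+.177*.12,.166,-10.2)"
```

```text
[0.22925867 1.67979721 0.07968532]
clock 31.50 pos [0.4648 0.0581 0.1668] yaw -10.2 tilt 0.07 q [ 0.08  0.63 -0.47  2.08  0.54  0.55 -0.97] F [-7.8  1.  15.9] w 0.0140
shift tool [ 0.0003 -0.002   0.0008] turn tool z 0.0
```

Emit:
play_rows([
  [[0,-0.0003,-0.0005],[0,0,0],-1],
  [[0,0,-0.0005],[0,0,0],-1],
  [[0,0,-0.0005],[0,0,0],-1],
  [[0,0,-0.0005],[0,0,0],-1],
  [[0,0,-0.0005],[0,0,0],-1],
  [[0,0,0],[0,0,0],-1],
  [[0,0,0],[0,0,0],-1],
  [[0,0,0],[0,0,0],-1],
  [[0,0,0],[0,0,0],-1],
  [[0,0,0],[0,0,0],-1],
])

```text
clock: 32.5
ee_pos: [0.4647, 0.058, 0.1678]
tool_rot: [0.767, 0.642, 0.0, 0.0]
ft_force: [-3.1, 2.6, -7.2]
width: 0.014
finger_force: 58.5
```

```bash
python3 -c "
from h import *
print(env.get_state()['torque']);go(.581-.984*.120,.0375+.177*.12,.166,-10.2)"
```

```text
[0.47194846 0.51725777 0.11111453]
clock 32.50 pos [0.4647 0.058  0.1678] yaw -10.1 tilt 0.00 q [ 0.08  0.63 -0.47  2.08  0.54  0.55 -0.96] F [-3.1  2.6 -7.2] w 0.0140
shift tool [ 0.0004 -0.0019  0.0018] turn tool z 0.1
```

Emit:
play_rows([
  [[0,0,0.0005],[0,0,0],-1],
  [[0,-0.0002,0.0005],[0,0,0],-1],
  [[0,0,0.0003],[0,0,0],-1],
  [[0,0,0],[0,0,0],-1],
  [[0,0,0],[0,0,0],-0.5],
  [[0,0,0],[0,0,0],-0.3],
  [[0,0,0],[0,0,0],-0.2],
  [[0,0,0],[0,0,0],-0.2],
  [[0,0,0],[0,0,0],-0.2],
  [[0,0,0],[0,0,0],-0.2],
])

```text
clock: 33.5
ee_pos: [0.4646, 0.058, 0.1666]
tool_rot: [0.767, 0.642, 0.0, 0.0]
ft_force: [0.4, -1.0, 0.7]
width: 0.0338
finger_force: 0.0
```

```bash
python3 -c "
from h import *
print(env.get_state()['torque']);go(.581-.984*.120,.0375+.177*.12,.166,-10.2)"
```

```text
[ 0.04131558 -0.0234385  -0.01269164]
clock 33.50 pos [0.4646 0.058  0.1666] yaw -10.1 tilt 0.01 q [ 0.08  0.63 -0.47  2.08  0.54  0.55 -0.97] F [ 0.4 -1.   0.7] w 0.0338
shift tool [ 0.0004 -0.0018  0.0006] turn tool z 0.1
```

Emit:
play_rows([
  [[0,0,-0.01],[0,0,0],-0.2],
  [[0,0,-0.015],[0,0,0],-0.2],
  [[0,0,-0.02],[0,0,0],-0.2],
  [[0,0,-0.03],[0,0,0],-0.2],
  [[0,0,-0.03],[0,0,0],-0.2],
  [[0,0,-0.03],[0,0,0],-0.2],
  [[-0.03,0,0],[0,0,0],-0.2],
  [[-0.04,0,0],[0,0,0],-0.2],
  [[-0.04,0,0],[0,0,0],-0.2],
  [[-0.04,0,0],[0,0,0],-0.2],
])

```text
clock: 34.5
ee_pos: [0.4376, -0.0908, 0.3025]
tool_rot: [0.767, 0.642, 0.0, 0.0]
ft_force: [0.7, 0.5, 1.2]
width: 0.0343
finger_force: 0.0
```

Emit:
play_rows([
  [[-0.04,0,0],[0,0,0],-0.2],
  [[-0.04,0,0],[0,0,0],-0.2],
  [[-0.04,0,0],[0,0,0],-0.2],
  [[-0.04,0,0],[0,0,0],-0.2],
  [[0,0,0],[0,0,0],-0.2],
  [[0,0,0],[0,0,0],-0.2],
  [[0,0,0],[0,0,0],-0.2],
  [[0,0,0],[0,0,0],-0.2],
  [[0,0,0],[0,0,0],-0.2],
  [[0,0,0],[0,0,0],-0.2],
])

```text
clock: 35.5
ee_pos: [0.4101, -0.2464, 0.3018]
tool_rot: [0.766, 0.642, 0.0, 0.0]
ft_force: [-0.3, 0.2, 0.3]
width: 0.0341
finger_force: 0.0
```

```bash
python3 -c "
from h import *
np.set_printoptions(precision=4,suppress=True)
go(.4,-.25,.3)
t=cap('top');s=cap('side')
# dark bar in front of stand in top view: threshold, ends
u0,v0=proj(t,[[.463,.0585,.181]])[0];print('expect centre',u0,v0)
g=cv2.cvtColor(t['img'],cv2.COLOR_BGR2GRAY)
e=proj(t,[[.463+.177*.0625,.0585+.984*.0625,.181],[.463-.177*.0625,.0585-.984*.0625,.181]]);print('expected ends',e)
x0,y0=int(u0)-32,int(v0)-10
print(g[y0:y0+22,x0:x0+66:2])
P=np.array([atz(t,215+a/4.6,120+b/4.6,.243)[:2] for a,b in((180,310),(322,335))])
"
```

```text
clock 35.50 pos [ 0.4101 -0.2464  0.3018] yaw -10.0 tilt 0.01 q [ 0.86  0.45 -0.62  1.88  0.33  0.91 -0.09] F [-0.3  0.2  0.3] w 0.0341
shift tool [-0.0053 -0.0094  0.0018] turn tool z -0.0
expect centre 265.79061651493913 225.13208579948272
expected ends [[242.5179 220.7611]
 [289.1934 229.5145]]
[[118 118 117 118 118 110  97  78 100 115 112  95  69  61  60  61  69 107
  123 120  74  58  58  59  58  50  47  45  45  45  46  47  46]
 [118 118 117 118 117 111  87  76  82 110 110  98  78  63  62  61  76 119
  127 119  71  60  59  59  57  51  46  45  45  45  45  44  45]
 [117 119 118 119 118 108  80  74  69  93 103  96  88  65  62  62  80 123
  127 115  66  58  57  58  56  55  54  48  46  46  45  45  46]
 [118 118 117 118 118  95  61  58  55  73  85  86  86  70  63  63  81 119
  124 109  63  60  59  57  61  67  61  51  45  45  47  45  45]
 [119 118 119 118 117  81  45  44  45  51  61  67  73  71  68  68  76  99
  111  90  60  60  58  58  73  94  78  54  47  45  46  46  46]
 [118 119 119 119 118  73  44  43  44  42  46  50  55  58  64  69  72  79
   90  76  62  60  60  59  81 117 100  55 
[... 1513 characters left out ...]
8 119 118 119]
 [119 119 118 119 118 118 117 117 118 118 109 100 100  99 100 101 113 122
  124  94  94 119 118 113  94  91  73  98 108 119 119 119 118]
 [119 119 119 119 119 119 118 119 119 119 108 100 101 101 100 101 113 123
  126  93 106 119 118 107  75  75  71 110 117 118 118 119 119]
 [119 119 119 119 119 118 118 119 119 118 109 100 100  99 100 101 112 123
  126  90 111 118 118 104  62  59  64 112 119 119 119 119 119]
 [118 119 119 119 119 119 119 119 119 119 106 101 101 100 100 101 110 121
  123  94 114 119 119 101  58  55  62 112 118 119 119 119 118]
 [118 119 119 119 119 119 119 118 119 118 106 100 100 100 101 102 114 118
  115 109 117 118 119 100  65  56  70 114 119 119 119 119 118]]
```

```bash
python3 -c "
from h import *
print(env.sign_off())"
```

```text
the job is handed in; nothing more can be done
None
```

I turned the stand so the empty hook faces the front, about 3° off the pointer. The key is hung there and clicked in (a gentle upward pull held), and I let go and handed the job in at about 35 s; no verdict came back.

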